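# Stand the knocked-over filling tub back up and push it home against the stop bar

## Robot

A 6-joint arm with a two-finger parallel gripper is mounted at the origin on the work surface. World frame = base frame: x ahead of the robot, y to its left, z up, the work surface at z = 0. Lengths are in m, angles in rad, forces in N, time in s.
With the tool pointing down it reaches from about 0.3 to 0.775 m from the base axis. Payload 14.6 kg.
Tool frame: the origin (TCP) lies at the very end of the fingers, on their centre line; the grasp point (between the pads) lies 19 mm behind it; z points along the fingers, y is the line along which they close (so a half turn about z gives the same grasp; the last joint's range is limited). The gripper opens to 94 mm and grips with 3 to 60 N. Pads are 16 mm wide; open, the fingers measure 119 mm over their backs; the gripper's body (75 mm by 177 mm) begins 78 mm behind the grasp point.
Start: joints at [-1.338, 0.3, 1.521, -0, 1.321, -0.067], TCP at [0.162, -0.525, 0.205] pointing down, gripper open.
Joint ranges: [-3.03, 3.03], [-0.79, 2.21], [0.23, 2.52], [-1.04, 4.18], [0, 3.07], [-2.55, 2.55]. Speed limits (rad/s): [2.22, 2.22, 2.57, 3.14, 3.14, 3.14].

## Interface

Orientations are given as [roll, pitch, yaw] about the fixed x, y, z axes, in that order (R = Rz(yaw) Ry(pitch) Rx(roll)).
In Python, from station import ctrl gives the robot as it stands.
- The arm moves only by the tool move_arm, never from a script. Its argument "increments" is a list of rows, each a list of 7 numbers: the opening, from 0 (shut) to 1 (fully open), then the shift along the tool's x, y, z in units of 50 mm (1.0 is 50 mm), then the turn, a rotation vector about the tool's x, y, z in rad. In form: [[claw, tx, ty, tz, rx, ry, rz], ...]. A call has 1 to 20 rows; each row shifts and turns the commanded pose from where the row before left it, along the tool's axes as they then stand; what a row does not reach is not made up. A row lasts 1/10 s, in which the tool goes at most 50 mm and 8.59 degrees, less where a joint would pass 70% of its speed; a pose out of reach is approached as far as the arm can. A call is refused whole if a number of a shift passes 1 or a number of a turn 0.15, either way. A call with a gripper value outside its range is refused whole. The fingers move at their own pace and stop on an object; "force" is the grip in N (left out, the last holds). Time passes only in rows, so rows that do not move let the fingers close. It gives the time, the measured TCP pose, the force, the opening and the grip force at its end, in the units of the state.
- ctrl.get_obs(): the state, without advancing time (a new reading comes with each control period).
- ctrl.camera(name): name is "scene" or "top" or "wrist"; returns a dict with "color" (480x640x3 uint8, blue, green, red), "K" (3x3 intrinsics, pixels), "pose" (4x4, takes a point from camera to world coordinates); the wrist camera has in their place "tool_from_camera" (4x4, takes a point from camera to tool coordinates, whose origin is the TCP and whose axes are the flange's). Camera axes: x right, y down, z forward; pixel columns grow to the right and rows downward; lengths in m; the calibration is good to about 2 mm. The wrist camera is an equidistant fisheye: a pixel r from the principal point sees the ray r / f radians off the axis. A picture is of the moment at which its call begins: read the wrist's pose just before it. There is no depth.
- ctrl.hand_in(): hands the job in; it is judged then, once.
Trained networks look in a picture, given as the dict that the camera call returned (one of the last four; its "shot" number tells which), for a name from the list of things; names that differ only in an ending like _2 or _b are one class to them, and where a whole thing is asked for, a point or a joint stands for the part that bears it (a point fixed in the world has none). Each returns a list of dicts, best first, with "conf" (0 to 1); they miss things now and then, are a little off and sometimes report something else, mostly with a low value. They report only what shows in the picture. A call takes as long as a camera call. They do not tell look-alikes from the thing itself.
- ctrl.cut_out(name, picture): "mask" (480x640 bool, what is visible of it) and "centre" ([row, column] in pixels, amid what is visible of it).
The state is a dict: "time_s": time; "qpos": joint angles; "joint_vel": joint speeds; "tau": joint torques, N m; "ee_pos": TCP position; "eef_rot": TCP orientation; "force": force on the tool from outside, world axes, zero at the start; "moment": the same for the moment, N m; "grip_width": finger opening in m; "grip_force": force on a finger pad.
Only numpy, scipy, OpenCV 4.12 (cv2) and the standard library are available. Lean on these libraries where they do the work, as an engineer would, in place of code of your own. Each camera call takes 0.05 s, during which the arm holds its last target. There are 200 camera calls.

## Task

The empty white filling tub has been knocked over and lies on its long side with its mouth towards you. Tip it back up on to its base by pushing on it, then push it back until its long side sits flush against the low metal stop bar at the back, between the things that stand along the bar. Only push: do not lift or carry the tub, and leave everything else on the table where it stands.

Things in the scene. Friction and masses are not known exactly. Their poses are not given: they have to be found in the camera images.
- tub: open-topped white plastic tub, 4 mm walls, 0.3 kg: 130 (x) by 170 (y) by 90 mm deep (z), a 12 mm grip lip at the rim of each short end. Origin: centre of the base's underside; z points out of the mouth. Starts lying on a long side, 130 mm tall: z level, roughly to the robot, x up, origin 65 mm above the table. Pushed away at the upper rim it tips about the base's lower edge and, past some 30 degrees, falls on to its base
- tub_center (a point): the tub's middle: 45 mm from the underside of the base along the tub's z, centred in its x and y
- rail: the stop bar, fixed to the table: aluminium, 560 mm long (its y), 25 mm thick (its x), 40 mm tall. Origin at the centre of its underside; its x points away from the robot, so that the face towards the robot lies 12.5 mm from the origin on the -x side
- jar: squat amber glass jar with a steel lid, 72 mm across, 100 mm tall. Not part of the job. Origin at the centre of its underside
- bottle: slim green glass bottle with a black cap, 58 mm across, 150 mm tall. Not part of the job. Origin at the centre of its underside
- shaker: aluminium flour shaker, 64 mm across, 110 mm tall. Not part of the job. Origin at the centre of its underside
- bowl: small blue ceramic bowl, 90 mm across, 45 mm tall. Not part of the job. Origin at the centre of its underside
- pin: plain wooden rolling pin lying flat, 300 mm long along its y axis, 32 mm thick. Not part of the job. Origin at the centre of its underside
- scraper: dough scraper lying flat: 110 x 80 mm steel blade, dark wooden handle along one edge, 24 mm tall. Not part of the job. Origin at the centre of its underside
- cup: steel cup, 76 mm across, 85 mm tall. Not part of the job. Origin at the centre of its underside
Things that resemble listed ones, but are neither listed nor needed, are in the scene too. Several things look just like the tub: the one meant starts farthest to the robot's left.

How it is judged:
By the outcome, as a careful person would: the job done as asked, in the order asked, and still so for the second after the job is handed in, with the robot touching nothing.
It also fails if it takes over 58 s, if anything falls off the work surface, if the arm or the gripper's body presses on something with over 40 N, if the wrist force passes 120 N, or if a joint passes its speed limit or range.

## Working session

There is one attempt and no reset: what is moved stays moved. The work goes in short steps, Python scripts to look and compute and a tool call to move; the robot and the scene stay as the last step left them, time stands still between calls to the robot, and variables do not carry over. Pictures are saved under pics/ and viewed, at most 10 in all, crops included, and the job is handed in when it is done.

Besides the shell and the picture viewer there is one more tool, called after "Request:" as name(argument=value, ...), one argument or row to a line, values as JSON. move_arm: Moves the arm, as the interface text tells. Its arguments: {"type":"object","properties":{"increments":{"type":"array","items":{"type":"array","items":{"type":"number"}}},"force":{"type":"number"}},"required":["increments"]}

```bash
mkdir -p pics; ls; python3 - <<'E'
from station import ctrl
import cv2,numpy as np
for n in ("scene","top"):
    p=ctrl.camera(n); cv2.imwrite(f"pics/{n}0.png",p["color"])
    print(n,p["K"].round(1).tolist(),p["pose"].round(3).tolist())
    for t in "tub rail jar bottle shaker bowl pin scraper cup".split():
        print(t,[(round(d["conf"],2),np.round(d["centre"]).tolist(),int(d["mask"].sum())) for d in ctrl.cut_out(t,p)])
print(ctrl.get_obs())
E
```

```text
pics
scene [[585.1, 0.0, 326.4], [0.0, 585.1, 239.2], [0.0, 0.0, 1.0]] [[0.813, 0.295, -0.502, 1.281], [0.582, -0.429, 0.691, -1.059], [-0.011, -0.854, -0.52, 0.881], [0.0, 0.0, 0.0, 1.0]]
tub [(0.95, [258.0, 300.0], 4405), (0.88, [282.0, 138.0], 5420)]
rail [(0.73, [328.0, 355.0], 3086)]
jar [(0.79, [224.0, 355.0], 940)]
bottle [(0.97, [300.0, 227.0], 1322)]
shaker [(0.94, [340.0, 284.0], 1416), (0.25, [254.0, 408.0], 666)]
bowl [(0.93, [252.0, 412.0], 734)]
pin [(0.83, [228.0, 402.0], 755)]
scraper [(0.93, [356.0, 170.0], 1464), (0.74, [298.0, 228.0], 1282)]
cup [(0.56, [362.0, 228.0], 1674)]
top [[562.7, 0.0, 320.2], [0.0, 562.7, 243.1], [0.0, 0.0, 1.0]] [[0.004, -0.998, 0.059, 0.401], [-1.0, -0.004, -0.011, 0.032], [0.012, -0.059, -0.998, 1.679], [0.0, 0.0, 0.0, 1.0]]
tub [(0.95, [338.0, 466.0], 2721), (0.8, [244.0, 356.0], 2121)]
rail [(0.79, [166.0, 362.0], 1890)]
jar [(0.81, [243.0, 275.0], 475)]
bottle [(0.91, [253.0, 438.0], 442)]
shaker [(0.7, [198.0, 442.0], 541)]
bowl [(0.97, [179.0, 278.0], 746)]
pin [(0.87, [211.0, 230.0], 1052)]
scraper [(0.62, [263.0, 490.0], 1161)]
cup [(0.79, [211.0, 488.0], 625), (0.16, [245.0, 357.0], 2097)]
{'time_s': 1.0, 'qpos': array([-1.33759681e+00,  2.99905116e-01,  1.52101141e+00,  1.88699682e-05,
        1.32069513e+00, -6.65973560e-02]), 'joint_vel': array([-0.00114144, -0.00083347, -0.00068561,  0.00039255, -0.00022456,
       -0.0005151 ]), 'tau': array([ 3.20762420e-04, -5.31676161e+01, -3.52920592e+01,  7.08593871e-02,
        2.12011737e-02, -1.30849998e-05]), 'ee_pos': array([ 0.16242969, -0.52545435,  0.20543794]), 'eef_rot': array([-3.14157491e+00, -1.95068273e-05,  2.99792200e-01]), 'force': array([0.50896447, 0.2189769 , 1.20440297]), 'moment': array([-0.00646774, -0.0184333 , -0.04746438]), 'grip_force': 0.0, 'grip_width': 0.09398396184933272}
```

View pics/scene0.png

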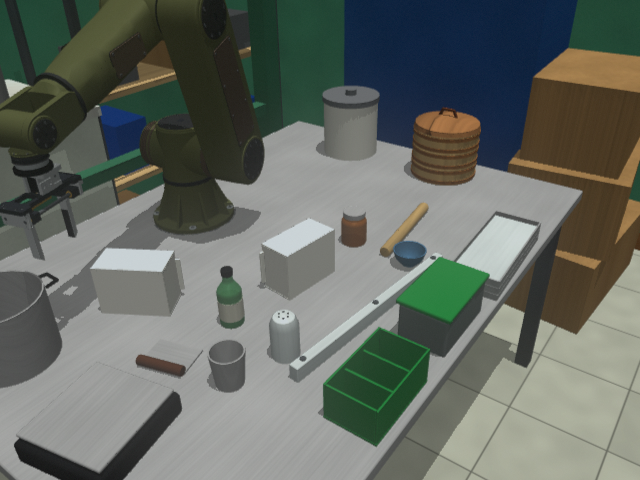

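View pics/top0.png

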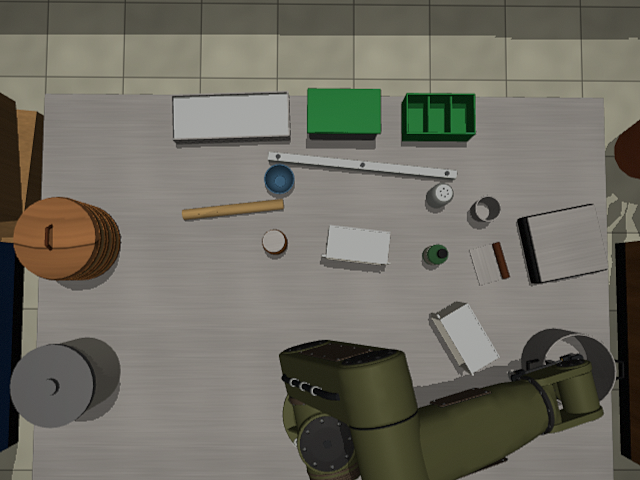

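The image shows two lying look-alike tubs. A is at scene (258,300), top (244,356). B is at scene (282,138), top (338,466). There is also a flat white tray at top (117,231), which is not a tub. The robot's left (+y) is image-left in the top view, so A is the one meant. I'll check it in a close crop and measure.

```bash
cat > h.py <<'E'
from station import ctrl
import cv2,numpy as np
def ray(p,pts):
    pts=np.atleast_2d(pts).astype(float); K=p["K"];T=p["pose"]
    d=np.c_[(pts[:,0]-K[0,2])/K[0,0],(pts[:,1]-K[1,2])/K[1,1],np.ones(len(pts))]@T[:3,:3].T
    return T[:3,3],d
def at(p,pts,z):
    o,d=ray(p,pts); return (o+d*((z-o[2])/d[:,2])[:,None])[:,:2]
def rect(xy):
    b=cv2.minAreaRect((xy*1000).astype(np.float32)); return cv2.boxPoints(b).round(0).tolist(),np.round(b[0],1),np.round(b[1],1),b[2]
def mpts(m):
    c=max(cv2.findContours(m.astype(np.uint8),0,1)[0],key=cv2.contourArea); return c[:,0,:]
E
python3 - <<'E'
from h import *
p=ctrl.camera("top"); c=p["color"]
cv2.imwrite("pics/crop1.png",cv2.resize(c[140:300,220:520],None,fx=2.6,fy=2.6,interpolation=cv2.INTER_CUBIC))
H=dict(tub=.13,rail=.04,jar=.1,bottle=.15,shaker=.11,bowl=.045,pin=.016,cup=.085,scraper=.01)
for t,z in H.items():
    for d in ctrl.cut_out(t,p):
        if d["conf"]>.3: print(t,round(d["conf"],2),rect(at(p,mpts(d["mask"]),z)))
E
```

```text
tub 0.94 ([[128.0, -385.0], [182.0, -478.0], [350.0, -379.0], [296.0, -286.0]], array([ 238.9, -381.8]), array([194.9, 107.5]), 30.379127502441406)
tub 0.73 ([[429.0, -173.0], [528.0, -182.0], [544.0, -1.0], [446.0, 8.0]], array([486.8, -86.8]), array([181.3,  98.5]), 84.78741455078125)
rail 0.74 ([[683.0, -385.0], [714.0, -388.0], [767.0, 168.0], [735.0, 171.0]], array([ 724.8, -108.7]), array([558.1,  32. ]), 84.57890319824219)
jar 0.88 ([[462.0, 178.0], [463.0, 107.0], [530.0, 108.0], [530.0, 178.0]], array([496.3, 142.6]), array([67.5, 70.2]), 0.26301273703575134)
jar 0.62 ([[430.0, -179.0], [525.0, -189.0], [546.0, -3.0], [451.0, 7.0]], array([488. , -90.9]), array([187.,  96.]), 83.66373443603516)
bottle 0.79 ([[432.0, -265.0], [433.0, -334.0], [487.0, -334.0], [487.0, -265.0]], array([ 459.7, -299.4]), array([54.5, 68.4]), 0.24499894678592682)
shaker 0.9 ([[579.0, -302.0], [625.0, -370.0], [676.0, -336.0], [630.0, -268.0]], array([ 627.7, -319.2]), array([61.6, 82. ]), 33.80766296386719)
bowl 0.68 ([[643.0, 178.0], [643.0, 91.0], [729.0, 91.0], [728.0, 179.0]], array([685.8, 134.8]), array([85.6, 87.7]), 0.3426494300365448)
pin 0.59 ([[564.0, 421.0], [599.0, 122.0], [631.0, 125.0], [596.0, 425.0]], array([597.5, 273.4]), array([ 32. , 301.7]), 6.68752384185791)
cup 0.81 ([[560.0, -413.0], [560.0, -503.0], [632.0, -502.0], [631.0, -413.0]], array([ 595.7, -457.9]), array([71.8, 89.3]), 0.2738231122493744)
scraper 0.95 ([[374.0, -459.0], [399.0, -550.0], [506.0, -521.0], [481.0, -429.0]], array([ 440.2, -489.9]), array([111.4,  95.1]), 15.36428165435791)
```

View pics/crop1.png

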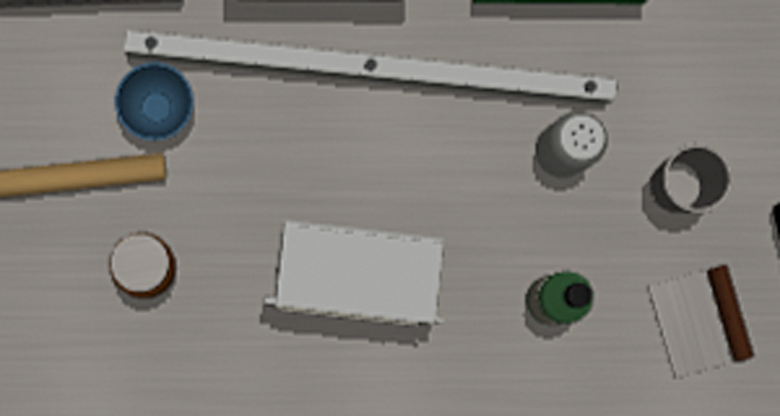

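Crop shows tub A with both grip lips at the lower (robot) side at crop (270,302) and (438,322): mouth towards the robot, clear lane between jar (143,265) and bottle (560,297). It is the tub meant. Refine edges from these pixels and move over.

```bash
python3 - <<'E'
from h import *
p=ctrl.camera("top")
f=lambda q,z:(at(p,np.array(q)/2.6+[220,140],z)*1000).round(0).tolist()
print("tub top TL TR BR BL",f([(287,222),(442,240),(436,323),(277,308)],.13))
print("rail near edge",f([(128,52),(370,72),(610,101)],.04),"far",f([(130,31),(370,54),(615,81)],.04))
E
```

```text
tub top TL TR BR BL [[541.0, -13.0], [523.0, -178.0], [434.0, -172.0], [450.0, -3.0]]
rail near edge [[741.0, 164.0], [720.0, -110.0], [689.0, -382.0]] far [[765.0, 162.0], [741.0, -110.0], [711.0, -388.0]]
```

Request:
move_arm(
  increments=[
    [1, 0, 0, 0, 0, 0, 0.135],
    [1, 0, 0, 0, 0, 0, 0.135],
    [1, 0, 0, 0, 0, 0, 0.13],
    [1, 0.22, -0.66, 0, 0, 0, 0],
    [1, 0.22, -0.66, 0, 0, 0, 0],
    [1, 0.22, -0.66, 0, 0, 0, 0],
    [1, 0.22, -0.66, 0, 0, 0, 0],
    [1, 0.22, -0.66, 0, 0, 0, 0],
    [1, 0.22, -0.66, 0, 0, 0, 0],
    [1, 0.22, -0.66, 0, 0, 0, 0],
    [1, 0.22, -0.66, 0, 0, 0, 0],
    [1, 0.22, -0.66, 0, 0, 0, 0],
    [1, 0.22, -0.66, 0, 0, 0, 0],
    [1, 0.22, -0.66, 0, 0, 0, 0],
    [1, 0.22, -0.66, 0, 0, 0, 0],
    [1, 0.22, -0.66, 0, 0, 0, 0],
    [1, 0.22, -0.66, 0, 0, 0, 0],
    [1, 0, 0, 0, 0, 0, 0],
  ],
)

```text
time_s: 3.35
ee_pos: [0.3627, -0.0786, 0.2056]
eef_rot: [-3.141, -0.001, -0.096]
force: [0.3, -0.1, 0.4]
grip_width: 0.0942
grip_force: 0.0
```

Request:
move_arm(
  increments=[
    [1, 0, 0, 0.3, 0, 0, 0],
    [1, 0, 0, 0.5, 0, 0, 0],
    [1, 0, 0, 0.5, 0, 0, 0],
    [1, 0, 0, 0.4, 0, 0, 0],
    [1, 0, 0, 0.14, 0, 0, 0],
    [1, 0.3, 0, 0, 0, 0, 0],
    [1, 0.4, 0, 0, 0, 0, 0],
    [1, 0.4, 0, 0, 0, 0, 0],
    [1, 0.1, 0, 0, 0, 0, 0],
    [1, 0.1, 0, 0, 0, 0, 0],
    [1, 0.1, 0, 0, 0, 0, 0],
    [1, 0.1, 0, 0, 0, 0, 0],
    [1, 0.1, 0, -0.05, 0, 0, 0],
    [1, 0.1, 0, -0.05, 0, 0, 0],
    [1, 0.1, 0, -0.05, 0, 0, 0],
    [1, 0, 0, 0, 0, 0, 0],
  ],
)

```text
time_s: 4.95
ee_pos: [0.4521, -0.0903, 0.1213]
eef_rot: [3.141, -0.001, -0.1]
force: [-1.1, -0.5, 0.8]
grip_width: 0.0937
grip_force: 0.4
```

```bash
python3 - <<'E'
from h import *
p=ctrl.camera("scene"); cv2.imwrite("pics/s1.png",cv2.resize(p["color"][150:400,180:480],None,fx=2,fy=2))
E
```

```text
(no output)
```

View pics/s1.png

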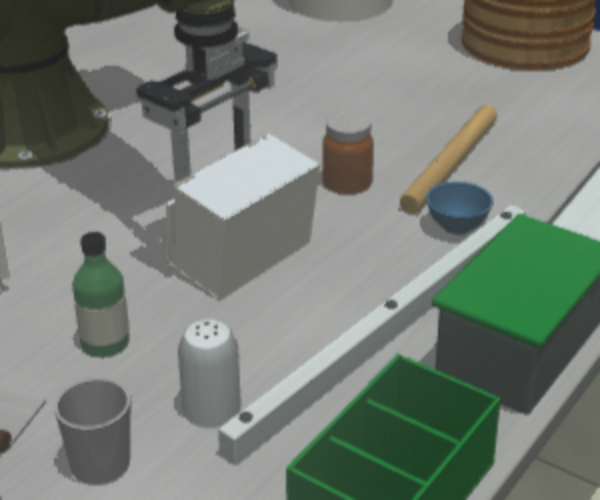

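The tub is tipping: its far lower edge is still on the table at crop (222,295) while the near side has lifted. I'll continue along the arc.

Request:
move_arm(
  increments=[
    [1, 0.1, 0, -0.05, 0, 0, 0],
    [1, 0.1, 0, -0.045, 0, 0, 0],
    [1, 0.1, 0, -0.04, 0, 0, 0],
    [1, 0.1, 0, -0.035, 0, 0, 0],
    [1, 0.1, 0, -0.03, 0, 0, 0],
    [1, 0.1, 0, -0.03, 0, 0, 0],
    [1, 0.1, 0, -0.025, 0, 0, 0],
    [1, 0.1, 0, -0.02, 0, 0, 0],
    [1, 0.1, 0, -0.02, 0, 0, 0],
    [1, 0.1, 0, -0.01, 0, 0, 0],
    [1, 0, 0, 0, 0, 0, 0],
  ],
)

```text
time_s: 6.1
ee_pos: [0.5017, -0.0952, 0.1362]
eef_rot: [-3.142, -0.0, -0.1]
force: [0.1, -0.5, -0.7]
grip_width: 0.094
grip_force: 0.0
```

```bash
python3 - <<'E'
from h import *
p=ctrl.camera("scene"); cv2.imwrite("pics/s2.png",cv2.resize(p["color"][150:400,180:480],None,fx=2,fy=2))
E
```

```text
(no output)
```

View pics/s2.png

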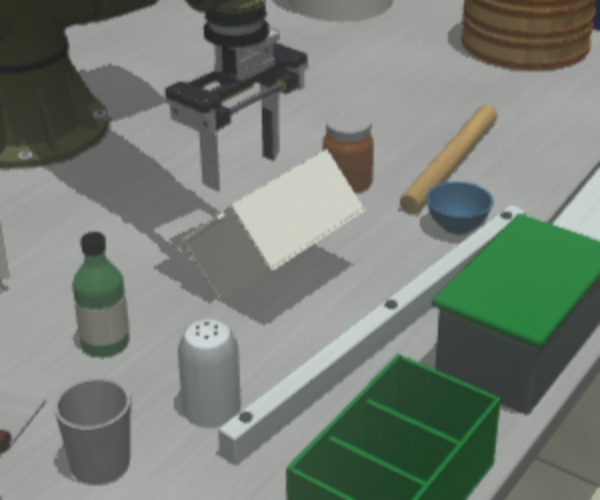

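The tub is past its balance point and falling on to its base, at crop (275,220). I'll let it land and look.

Request:
move_arm(
  increments=[
    [1, -0.2, 0, 0, 0, 0, 0],
    [1, -0.4, 0, 0, 0, 0, 0],
    [1, -0.4, 0, 0, 0, 0, 0],
    [1, -0.2, 0, 0, 0, 0, 0],
    [1, 0, 0, 0, 0, 0, 0],
    [1, 0, 0, 0, 0, 0, 0],
    [1, 0, 0, 0, 0, 0, 0],
    [1, 0, 0, 0, 0, 0, 0],
  ],
)

```text
time_s: 6.95
ee_pos: [0.4418, -0.0892, 0.1361]
eef_rot: [-3.142, 0.0, -0.1]
force: [0.3, 0.3, 0.5]
grip_width: 0.0939
grip_force: 0.0
```

```bash
python3 - <<'E'
from h import *
p=ctrl.camera("top"); cv2.imwrite("pics/t3.png",cv2.resize(p["color"][140:300,220:520],None,fx=2.6,fy=2.6,interpolation=cv2.INTER_CUBIC))
for d in ctrl.cut_out("tub",p): print(d["conf"],rect(at(p,mpts(d["mask"]),.09)))
E
```

```text
0.8 ([[518.0, -190.0], [656.0, -205.0], [677.0, -12.0], [539.0, 3.0]], array([ 597.5, -100.9]), array([193.9, 139.4]), 83.72452545166016)
```

View pics/t3.png

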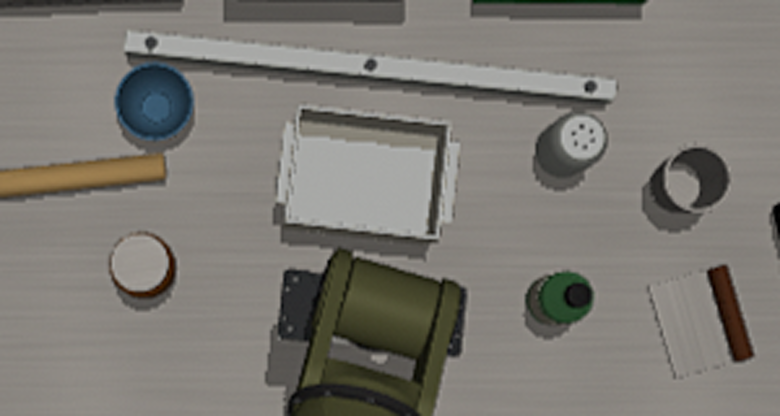

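Tub stands upright on its base at crop (365,175), 194 mm over the lips, parallel to the bar and about 50 mm short of it; neighbours untouched. Now lower, tilt the tips slightly forward, and push low.

Request:
move_arm(
  increments=[
    [1, 0, 0, 0.3, 0, 0, 0],
    [1, 0, 0, 0.5, 0, 0, 0],
    [1, 0, 0, 0.6, 0, 0, 0],
    [1, 0, 0, 0.6, 0, 0, 0],
    [1, 0, 0, 0.3, 0, 0, 0],
    [1, 0, 0, 0.06, 0, 0.06, 0],
    [1, 0.4, 0, 0.024, 0, 0, 0],
    [1, 0.5, 0, 0.03, 0, 0, 0],
    [1, 0.3, 0, 0.018, 0, 0, 0],
    [1, 0.12, 0, 0.007, 0, 0, 0],
    [1, 0.12, 0, 0.007, 0, 0, 0],
    [1, 0.12, 0, 0.007, 0, 0, 0],
    [1, 0.12, 0, 0.007, 0, 0, 0],
    [1, 0.12, 0, 0.007, 0, 0, 0],
    [1, 0.12, 0, 0.007, 0, 0, 0],
    [1, 0.12, 0, 0.007, 0, 0, 0],
    [1, 0.12, 0, 0.007, 0, 0, 0],
    [1, 0.12, 0, 0.007, 0, 0, 0],
    [1, 0.12, 0, 0.007, 0, 0, 0],
    [1, 0, 0, 0, 0, 0, 0],
  ],
)

```text
time_s: 9.05
ee_pos: [0.5619, -0.1013, 0.0183]
eef_rot: [3.142, -0.061, -0.1]
force: [-0.1, 0.9, 0.8]
grip_width: 0.0946
grip_force: 0.0
```

```bash
python3 - <<'E'
from h import *
p=ctrl.camera("top"); cv2.imwrite("pics/t4.png",cv2.resize(p["color"][140:260,260:480],None,fx=3.6,fy=3.6,interpolation=cv2.INTER_CUBIC))
for d in ctrl.cut_out("tub",p): print(d["conf"],rect(at(p,mpts(d["mask"]),.09)))
E
```

```text
0.68 ([[116.0, -398.0], [176.0, -494.0], [351.0, -386.0], [291.0, -290.0]], array([ 233.5, -392. ]), array([206.2, 113.2]), 31.768417358398438)
0.61 ([[595.0, -202.0], [702.0, -205.0], [707.0, -9.0], [600.0, -7.0]], array([ 651.1, -106. ]), array([196. , 107.2]), 88.43431091308594)
```

View pics/t4.png

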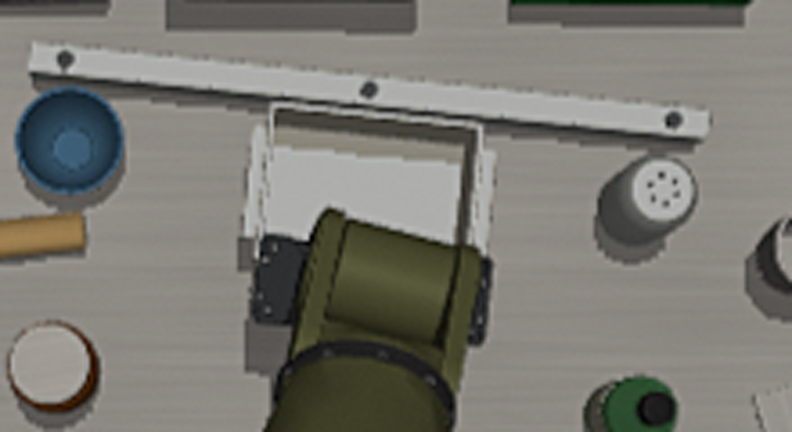

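The far rim at crop (272,103)–(481,125) is roughly parallel to the bar with a small gap left. Creep on and watch the force.

Request:
move_arm(
  increments=[
    [1, 0.04, 0, 0.0024, 0, 0, 0],
    [1, 0.04, 0, 0.0024, 0, 0, 0],
    [1, 0.04, 0, 0.0024, 0, 0, 0],
    [1, 0.04, 0, 0.0024, 0, 0, 0],
    [1, 0.04, 0, 0.0024, 0, 0, 0],
  ],
)

```text
time_s: 9.65
ee_pos: [0.5711, -0.1022, 0.0183]
eef_rot: [-3.142, -0.06, -0.1]
force: [-2.5, -0.5, 0.8]
grip_width: 0.0939
grip_force: 1.2
```

Request:
move_arm(
  increments=[
    [1, 0.03, 0, 0.002, 0, 0, 0],
    [1, 0.03, 0, 0.002, 0, 0, 0],
  ],
)

```text
time_s: 9.85
ee_pos: [0.5741, -0.1025, 0.0182]
eef_rot: [3.142, -0.06, -0.1]
force: [-1.8, 0.4, 1.0]
grip_width: 0.094
grip_force: 1.3
```

Request:
move_arm(
  increments=[
    [1, 0.03, 0, 0.002, 0, 0, 0],
    [1, 0.03, 0, 0.002, 0, 0, 0],
  ],
)

```text
time_s: 10.05
ee_pos: [0.577, -0.1028, 0.0183]
eef_rot: [-3.142, -0.06, -0.1]
force: [-8.6, -0.6, 3.4]
grip_width: 0.0941
grip_force: 4.7
```

Rail contact. One small seating press with a hold.

Request:
move_arm(
  increments=[
    [1, 0.02, 0, 0.001, 0, 0, 0],
    [1, 0, 0, 0, 0, 0, 0],
    [1, 0, 0, 0, 0, 0, 0],
  ],
)

```text
time_s: 10.35
ee_pos: [0.5771, -0.1029, 0.0182]
eef_rot: [-3.142, -0.057, -0.1]
force: [-11.6, 0.2, 7.0]
grip_width: 0.0943
grip_force: 5.5
```

```bash
python3 - <<'E'
from h import *
o=ctrl.get_obs(); print(o["force"].round(1),o["moment"].round(2))
a=ctrl.camera("scene")["color"][180:380,240:480]
cv2.imwrite("pics/s5.png",cv2.resize(a,None,fx=3,fy=3,interpolation=cv2.INTER_CUBIC))
E
```

```text
[-11.6   0.2   7. ] [0.13 2.08 0.01]
```

View pics/s5.png

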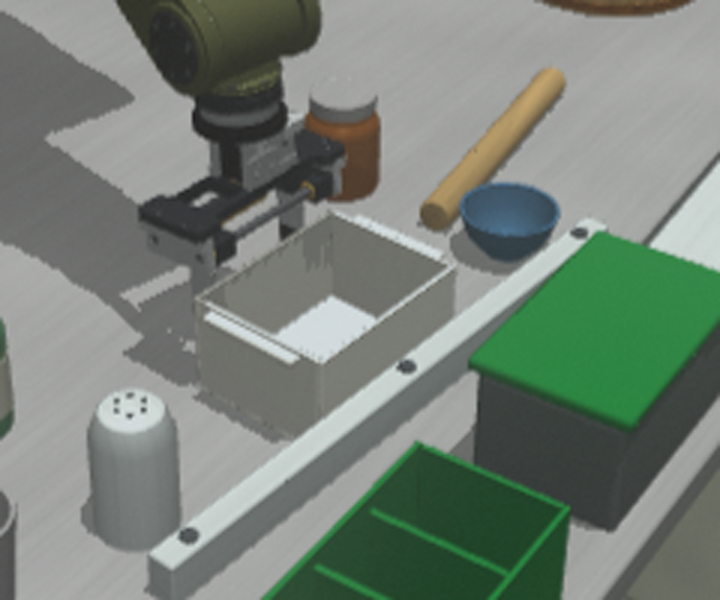

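Contact is even (moment about z ≈ 0) and the tub's far wall at crop (320,430)–(455,285) meets the bar along its length. Back straight off, raise, and check from the top.

Request:
move_arm(
  increments=[
    [1, -0.04, 0, 0, 0, 0, 0],
    [1, -0.1, 0, 0, 0, 0, 0],
    [1, -0.3, 0, -0.018, 0, 0, 0],
    [1, -0.6, 0, -0.036, 0, 0, 0],
    [1, -0.6, 0, -0.036, 0, 0, 0],
    [1, -0.6, 0, -0.4, 0, 0, 0],
    [1, -0.5, 0, -0.8, 0, 0, 0],
    [1, -0.5, 0, -0.8, 0, 0, 0],
    [1, -0.3, 0, -0.6, 0, 0, 0],
    [1, 0, 0, 0, 0, 0, 0],
    [1, 0, 0, 0, 0, 0, 0],
  ],
)

```text
time_s: 11.5
ee_pos: [0.3946, -0.0846, 0.1422]
eef_rot: [3.141, -0.062, -0.1]
force: [-1.0, -0.2, -0.8]
grip_width: 0.0941
grip_force: 0.0
```

```bash
python3 - <<'E'
from h import *
p=ctrl.camera("top"); cv2.imwrite("pics/t6.png",cv2.resize(p["color"][140:260,260:480],None,fx=3.6,fy=3.6,interpolation=cv2.INTER_CUBIC))
for t,z in dict(tub=.09,rail=.04,shaker=.11,bowl=.045,jar=.1,bottle=.15).items():
  for d in ctrl.cut_out(t,p):
    if d["conf"]>.5: print(t,round(d["conf"],2),rect(at(p,mpts(d["mask"]),z)))
E
```

```text
tub 0.86 ([[117.0, -397.0], [175.0, -493.0], [352.0, -388.0], [294.0, -291.0]], array([ 234.5, -392.3]), array([206.1, 112.3]), 30.68317413330078)
tub 0.61 ([[564.0, -194.0], [705.0, -210.0], [726.0, -17.0], [586.0, -2.0]], array([ 645.1, -105.7]), array([193.7, 141.1]), 83.73301696777344)
rail 0.95 ([[682.0, -384.0], [715.0, -388.0], [767.0, 165.0], [734.0, 168.0]], array([ 724.7, -109.9]), array([554.6,  33.1]), 84.57222747802734)
shaker 0.59 ([[579.0, -316.0], [633.0, -370.0], [675.0, -328.0], [622.0, -274.0]], array([ 627.4, -322.2]), array([59.5, 76.5]), 44.73167419433594)
bowl 0.86 ([[643.0, 178.0], [643.0, 91.0], [729.0, 91.0], [728.0, 179.0]], array([685.8, 134.8]), array([85.6, 87.7]), 0.3428698182106018)
jar 0.59 ([[460.0, 177.0], [460.0, 107.0], [530.0, 108.0], [530.0, 178.0]], array([494.9, 142.6]), array([70.3, 70.2]), 0.26301273703575134)
bottle 0.66 ([[421.0, -277.0], [447.0, -341.0], [497.0, -320.0], [471.0, -257.0]], array([ 459.2, -298.9]), array([53.9, 68.2]), 21.929800033569336)
```

View pics/t6.png

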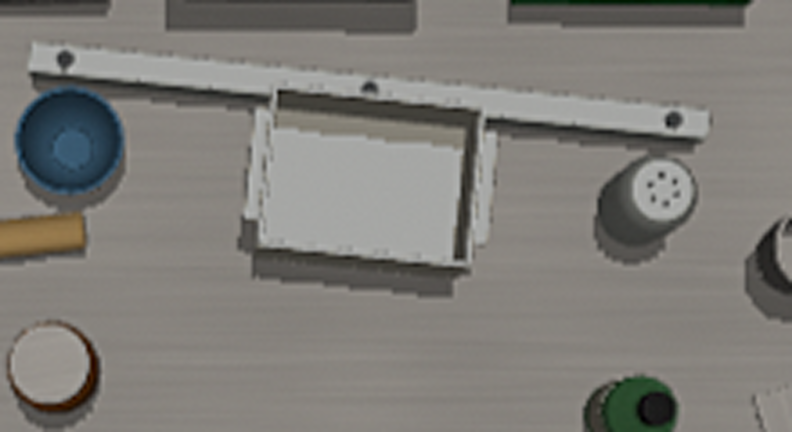

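The tub is upright and flush. Its far edge at crop (275,90)–(484,113) follows the bar, and it sits between the bowl (70,140) and the shaker (660,190). The robot is clear and the other things have not moved.

```bash
python3 -c "
from station import ctrl
print(ctrl.hand_in())"
```

```text
the job is handed in; nothing more can be done
None
```

I tipped the leftmost tub back on to its base by pushing only, slid it flush against the stop bar between the bowl and the shaker with everything I checked unmoved, and handed the job in at about 11.5 s of the 58 s allowed.

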